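Load the slide cassette into the free bay

TASK

Two of the three bays of the slide scanner's loading dock already hold a cassette. Take the slide cassette that waits on the bench and slide it into the one free bay from its open front until it is fully home against the stop, clicked in behind the bay's ball catch, then let go. Leave the two loaded cassettes in their places.

Things in the scene. Friction and masses are not known exactly. Their poses are not given: they have to be found in the camera images.
- spare: Grey slide cassette, all three alike, 110 (x) x 46 (y) x 78 mm high, same either way round, 0.2 to 0.45 kg, waiting on the bench left or right of the dock, turned up to 0.5 rad. Foot 46 wide, 18 high, its sides tapering in 5 mm over the last 10 mm at each end; notch 16 long, 5 deep mid-way in each side. Body above 96 x 30 mm, to 48 mm height. Origin: centre of underside, x lengthwise, z up.
- spare_fin (a point): The middle of the waiting cassette's black grip fin, 63 mm above its underside. The fin is 60 mm long (x), 14 mm thick (y), and runs from 48 to 78 mm above the underside; it is what to hold the cassette by. Axes as the cassette's.
- loaded_1: A cassette just like spare (same size and axes), already home in one of the three bays, which one varies. Leave it there.
- loaded_2: Another cassette like it, already home in another bay. Leave it there.
- dock: Fixed loading dock 275 (x) x 280 mm (y), turned up to 0.2 rad. Origin on the bench, 97.5 mm behind the front edge, on its middle line; x points in from the open front. Floor plate 10 mm thick, with bays at y = +86, 0, -86 mm. Open apron from the front edge to x = -27.5 mm, then channels 48 mm wide up to the stop at x = 82.5 mm. White housing behind the stop, 60 mm high.
- bay_left (a point): On the floor of the left (+y) bay: where a cassette's origin lies when fully home; x points in to the stop, z up. Channel walls rise 25 mm above the floor; their top 5 mm is a lip overhanging 5 mm each side (38 mm gap), so the foot goes in only along x from the front.
- bay_mid (a point): On the floor of the middle bay: where a cassette's origin lies when fully home; x points in to the stop, z up. In each bay's +y wall, level with this point, 9 mm above the floor, a sprung steel ball stands out 4.5 mm (2.5 N/mm): it resists the second half of the way and drops into the foot's notch at home.
- bay_right (a point): On the floor of the right (-y) bay: where a cassette's origin lies when fully home; x points in to the stop, z up. Built like the other two. Sliding a cassette home takes 3 to 12 N; 0.5 mm is left to the stop here.
- slide_box: A bystander: closed flat plastic slide box 102 x 87 x 36 mm high, on the bench on the other side of the dock from the waiting cassette. Origin: centre of the underside. Other lab things (all under 135 mm high) stand around the rim of the work area, only a flat dish and a marker between robot and dock; a slide mailer, 18 mm high, lies on the dock's housing.
Things that resemble listed ones, but are neither listed nor needed, are in the scene too. Leave any green look-alike of the spare alone.

How it is judged:
By the outcome, as a careful person would: the job done as asked, in the order asked, and still so for the second after the job is handed in, with the robot touching nothing.
It also fails if it takes over 45 s, if anything falls off the work surface, if the arm or the gripper's body presses on something with over 40 N, if the wrist force passes 120 N, or if a joint passes its speed limit or range.

ROBOT

A 6-joint arm with a two-finger parallel gripper is mounted at the origin on the work surface. World frame = base frame: x ahead of the robot, y to its left, z up, the work surface at z = 0. Lengths are in m, angles in degrees, forces in N, time in s.
With the tool pointing down it reaches from about 0.4 to 0.825 m from the base axis. Payload 7 kg.
Tool frame: the origin (TCP) lies at the very end of the fingers, on their centre line; the grasp point (between the pads) lies 19 mm behind it (ctrl.grip_depth is the distance from the TCP to the grasp point, in m); z points along the fingers, y is the line along which they close (so a half turn about z gives the same grasp; the last joint's range is limited). The gripper opens to 88 mm and grips with 3 to 60 N. Pads are 19 mm wide; open, the fingers measure 130 mm over their backs; the gripper's body (78 mm by 193 mm) begins 47 mm behind the grasp point.
Start: joints at [82.168, 20.546, 0.682, 0, -70.136, -16.507], TCP at [0.278, 0.615, 0.205] pointing down, gripper open.
Joint ranges: [-176.03, 176.03], [-82.01, 121.73], [-58.28, 71.71], [-173.87, 95.51], [-174.79, -0.11], [-173.66, 173.66]. Speed limits (degrees/s): [136.94, 136.94, 172.46, 180, 180, 180].

INTERFACE

Orientations are given as [roll, pitch, yaw] about the fixed x, y, z axes, in that order (R = Rz(yaw) Ry(pitch) Rx(roll)).
In Python, from plant import get_obs, eyes, ctrl, spotter gives the robot as it stands.
- The arm moves only by the shell command python3 -m crank 'ROWS'. ROWS is JSON, one flat list of numbers, 7 for each row, row after row: the turn, a rotation vector about the tool's x, y, z in rad, then the shift along the tool's x, y, z in mm, then the opening, from 0 (shut) to 1 (fully open). A call has 1 to 5 rows; each row shifts and turns the commanded pose from where the row before left it, along the tool's axes as they then stand; what a row does not reach is not made up. A row lasts 1/8 s, in which the tool goes at most 62.5 mm and 10.7 degrees, less where a joint would pass 70% of its speed; a pose out of reach is approached as far as the arm can. A call is refused whole if a number of a shift passes 62.5 or a number of a turn 0.188, either way. A call with a gripper value outside its range is refused whole. The fingers move at their own pace and stop on an object; the grip force is fixed at half the most. Time passes only in rows, so rows that do not move let the fingers close. It gives the time, the measured TCP pose, the force, the opening and the grip force at its end, in the units of the state.
- get_obs(): the state, without advancing time (a new reading comes with each control period).
- eyes.snapshot(name): name is "side" or "top"; returns the picture (420x560x3 uint8, blue, green, red); there is no depth.
- eyes.camera_model(name): a dict with "fx", "fy", "cx", "cy" (pixels), "extrinsics" (4x4, takes a point from camera to world coordinates). Camera axes: x right, y down, z forward; pixel columns grow to the right and rows downward; lengths in m; the calibration is good to about 2 mm. A picture is of the moment at which its call begins. camera_model takes no time and is no camera call.
- ctrl.close_job(): hands the job in; it is judged then, once.
Trained networks look in the newest picture that a camera, given by its name, has taken for a name from the list of things; names that differ only in an ending like _2 or _b are one class to them, and where a whole thing is asked for, a point or a joint stands for the part that bears it (a point fixed in the world has none). Each returns a list of dicts, best first, with "p" (0 to 1); they miss things now and then, are a little off and sometimes report something else, mostly with a low value. They report only what shows in the picture. A call takes as long as a camera call. They do not tell look-alikes from the thing itself.
- spotter.outline_of(camera, target): "region" (420x560 bool, what is visible of it) and "rect" ([left, top, width, height] in pixels, round what is visible of it).
- spotter.place_of(camera, target): "location" ([column, row] in pixels: a listed point, or the origin of a listed thing).
The state is a dict: "clock": time; "joint_pos": joint angles; "qvel": joint speeds; "tau": joint torques, N m; "tool_pos": TCP position; "orientation": TCP orientation; "force": force on the tool from outside, world axes, zero at the start; "moment": the same for the moment, N m; "opening": finger opening in m; "gripper_force": force on a finger pad.
Only numpy, scipy, OpenCV 4.12 (cv2) and the standard library are available. Lean on these libraries where they do the work, as an engineer would, in place of code of your own. Each camera call takes 0.05 s, during which the arm holds its last target. There are 200 camera calls.

## Working session

There is one attempt and no reset: what is moved stays moved. The work goes in short steps, Python scripts to look and compute and a shell command to move; the robot and the scene stay as the last step left them, time stands still between calls to the robot, and variables do not carry over. Pictures are saved under pics/ and viewed, at most 10 in all, crops included, and the job is handed in when it is done.

```bash
mkdir -p pics; ls; python3 - <<'E'
from plant import get_obs, eyes, ctrl, spotter
import cv2,numpy as np
o=get_obs();print(o)
for c in("top","side"):
    cv2.imwrite(f"pics/{c}0.png",eyes.snapshot(c)); m=eyes.camera_model(c);print(c,m)
    for t in("spare","spare_fin","loaded_1","dock","bay_left","bay_mid","bay_right","slide_box"):
        print(c,t,[(np.round(d["location"],1).tolist(),round(d["p"],2)) for d in spotter.place_of(c,t)])
E
```

```text
pics
{'clock': 0.0, 'joint_pos': array([ 8.21681943e+01,  2.05888570e+01,  6.33255570e-01, -1.92963822e-02,
       -7.01368738e+01, -1.65060912e+01]), 'qvel': array([ 0.01664654, -0.05914128, -0.00881896,  0.07142859,  0.09517271,
       -0.00887482]), 'tau': array([-5.10669415e-04, -5.82716596e+01,  2.93052578e+01,  6.99744388e+00,
        6.94673668e-03, -1.64726471e-04]), 'tool_pos': array([0.27800267, 0.61450611, 0.20455048]), 'orientation': array([ 1.79906181e+02, -8.88377316e-03, -2.43444607e+01]), 'force': array([-0.45878606,  0.01450641, -0.57334473]), 'moment': array([-0.02477866, -0.01460435,  0.03748655]), 'gripper_force': 0.0, 'opening': 0.08751540911181144}
top {'fx': 507.79579171300725, 'fy': 507.79579171300725, 'cx': 289.06874530655415, 'cy': 210.22247205430662, 'extrinsics': array([[ 0.02195637, -0.99372245,  0.10969779,  0.36158708],
       [-0.99962666, -0.02360567, -0.01375884,  0.06454373],
       [ 0.01626196, -0.10935474, -0.99386975,  1.20472653],
       [ 0.        ,  0.        ,  0.        ,  1.        ]])}
top spare [([169.7, 265.3], 0.74), ([188.2, 197.3], 
[... 626 characters left out ...]
  [-0.53964168, -0.40527779,  0.73792735, -0.67043226],
       [-0.01491296, -0.87176869, -0.48969067,  0.56499049],
       [ 0.        ,  0.        ,  0.        ,  1.        ]])}
side spare [([184.2, 207.2], 0.93), ([277.0, 210.1], 0.53)]
side spare_fin [([205.3, 165.4], 0.9), ([187.8, 190.4], 0.89), ([238.5, 178.0], 0.71), ([279.5, 211.0], 0.67)]
side loaded_1 [([279.3, 207.3], 0.81), ([325.8, 240.1], 0.64), ([240.0, 177.0], 0.54)]
side dock [([292.4, 233.7], 0.74), ([242.0, 174.6], 0.63)]
side bay_left [([281.7, 210.8], 0.86)]
side bay_mid [([301.5, 228.6], 0.8)]
side bay_right [([323.4, 240.1], 0.84), ([361.6, 322.6], 0.22)]
side slide_box [([363.3, 324.5], 0.91), ([279.8, 212.2], 0.35)]
```

View pics/top0.png

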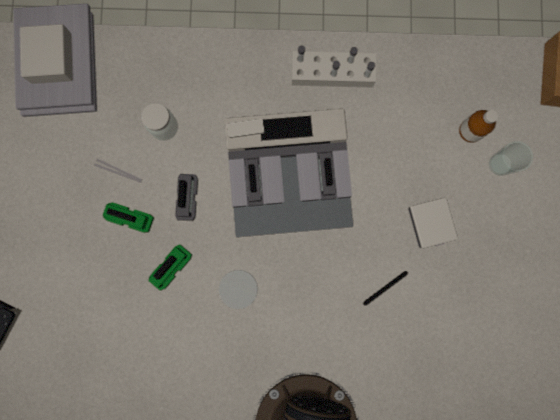

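View pics/side0.png

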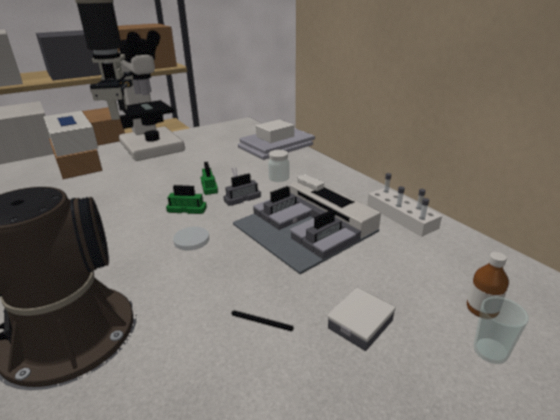

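The top view shows three candidates. Green look-alikes are at (128,217) and (170,267), and the grey cassette at (186,197) is the spare because it is the only grey one outside the dock. Loaded cassettes are at (253,182) and (327,176), so the middle bay (289,178) is free. Next is one enlarged crop to confirm.

```bash
cat > h.py <<'E'
from plant import get_obs, eyes, ctrl, spotter
import cv2,numpy as np
from scipy.spatial.transform import Rotation as R
def ray(c,px,z):
    m=eyes.camera_model(c);T=m["extrinsics"]
    d=T[:3,:3]@np.array([(px[0]-m["cx"])/m["fx"],(px[1]-m["cy"])/m["fy"],1.])
    return T[:3,3]+d*(z-T[2,3])/d[2]
def proj(c,P):
    m=eyes.camera_model(c);T=m["extrinsics"]
    p=(np.atleast_2d(P)-T[:3,3])@T[:3,:3]
    return np.c_[p[:,0]/p[:,2]*m["fx"]+m["cx"],p[:,1]/p[:,2]*m["fy"]+m["cy"]]
def tri(c1,p1,c2,p2):
    A=[];b=[]
    for c,p in((c1,p1),(c2,p2)):
        o=eyes.camera_model(c)["extrinsics"][:3,3];d=ray(c,p,0)-o;d/=np.linalg.norm(d)
        M=np.eye(3)-np.outer(d,d);A.append(M);b.append(M@o)
    return np.linalg.lstsq(np.vstack(A),np.hstack(b),rcond=None)[0]
E
python3 - <<'E'
from h import *
im=cv2.imread("pics/top0.png");c=im[105:275,95:362]
cv2.imwrite("pics/crop1.png",cv2.resize(c,None,fx=2.99,fy=2.99,interpolation=cv2.INTER_CUBIC))
g=cv2.cvtColor(im,cv2.COLOR_BGR2GRAY)
# fins: dark pixels
for n,(x0,y0,x1,y1) in dict(spare=(165,168,205,225),L=(240,148,265,210),R=(315,143,342,203)).items():
    m=(g[y0:y1,x0:x1]<40).astype(np.uint8)
    k,l,s,ce=cv2.connectedComponentsWithStats(m);i=1+s[1:,4].argmax()
    ys,xs=np.where(l==i);q=np.c_[xs+x0,ys+y0]
    r=cv2.minAreaRect(q.astype(np.float32));bx=cv2.boxPoints(r)
    zt=.078+(0 if n=="spare" else .01)
    W=np.array([ray("top",p,zt)[:2] for p in q]);rw=cv2.minAreaRect(W.astype(np.float32))
    e=np.linalg.svd(W-W.mean(0))[2][0]
    print(n,s[i,4],r,"world",np.round(rw[0],4),np.round(rw[1],4),"mean",W.mean(0).round(4),"yaw",np.degrees(np.arctan2(e[1],e[0])))
for t in("spare","loaded_1","dock"):
  for c in ("top",):
    for d in spotter.outline_of(c,t):
        ys,xs=np.where(d["region"]);z={"spare":.018,"loaded_1":.028,"dock":.02}[t]
        W=np.array([ray(c,p,z)[:2] for p in zip(xs,ys)],np.float32);rw=cv2.minAreaRect(W);print(t,round(d["p"],2),d["rect"],np.round(rw[0],4),np.round(rw[1],4),round(rw[2],1))
for b,p,q in(("L",[250.2,182.6],[281.7,210.8]),("M",[289.5,180.6],[301.5,228.6]),("R",[321.6,177.2],[323.4,240.1])):
    print(b,ray("top",p,.01).round(4),ray("side",q,.01).round(4))
E
```

```text
spare 208 ((182.1172637939453, 193.5069122314453), (7.692584991455078, 27.07085418701172), 3.3664605617523193) world [0.5179 0.2885] [0.0171 0.061 ] mean [0.5182 0.2887] yaw 179.9521792341181
L 165 ((252.25863647460938, 177.6034393310547), (27.155874252319336, 6.39450216293335), 85.2363510131836) world [0.556  0.1326] [0.0613 0.0142] mean [0.5551 0.1329] yaw -173.8993358875889
R 184 ((327.945556640625, 171.45545959472656), (27.363523483276367, 6.766253471374512), 84.2894058227539) world [ 0.5741 -0.0358] [0.0619 0.0152] mean [ 0.5742 -0.0358] yaw -174.52658425222785
spare 0.96 [147.0, 244.3, 45.5, 47.6] [0.3527 0.3204] [0.0512 0.1128] 51.3
spare 0.81 [103.7, 199.2, 51.8, 32.1] [0.4674 0.4245] [0.1196 0.0488] 74.5
spare 0.76 [174.9, 175.2, 25.1, 45.0] [0.5184 0.2897] [0.0483 0.1116] 87.1
loaded_1 0.7 [244.1, 156.8, 20.4, 47.9] [0.5558 0.1326] [0.1119 0.0384] 6.1
loaded_1 0.66 [320.7, 152.4, 16.3, 48.5] [ 0.5748 -0.0388] [0.1115 0.0377] 6.0Traceback (most recent call last):
  File "<stdin>", line 19, in <module>
  File "h.py", line 5, in ray
    m=eyes.camera_model(c);T=m["extrinsics"]
ValueError: time passes only in moves, steps and waits
```

View pics/crop1.png

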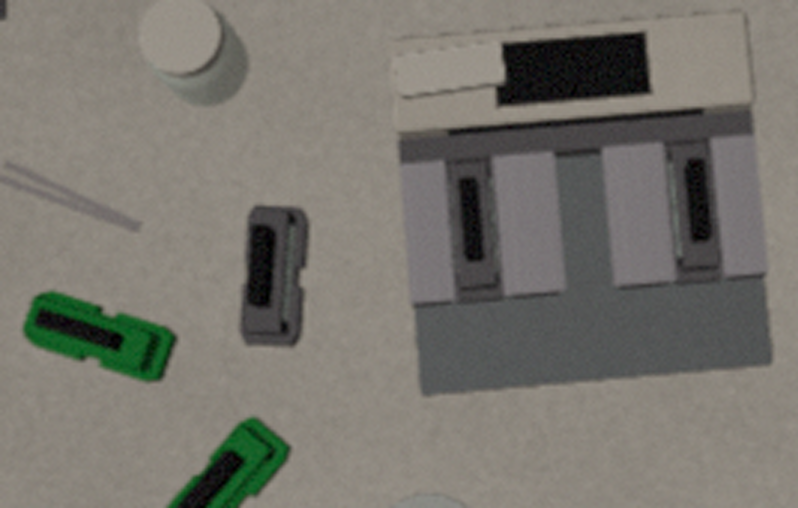

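The crop confirms it. The grey spare is at crop (272,275), i.e. full-image (186,197), and both green ones are look-alikes. The middle channel at crop (583,215) is empty.

Spare: fin at about (0.518, 0.289), yaw about -1.5°. Dock yaw is about 6.1°, and mid home is about (0.5648, 0.0485) from the loaded fins. Their spacing measures 170 mm against 172 expected, so that fits.

The finger tips have to stay above the 48 mm body top. I'll use a TCP about 52 mm above the underside.

```bash
cat >> h.py <<'E'
def to(x,y,z,yaw):
    "remaining shift in tool axes (mm) and turn about tool z (rad)"
    o=get_obs();r=R.from_euler("xyz",o["orientation"],degrees=True)
    d=r.inv().apply(np.array([x,y,z])-o["tool_pos"])*1000
    t=(r.inv()*R.from_euler("xyz",[180,0,yaw],degrees=True)).as_rotvec()
    print("t",o["clock"],"tcp",o["tool_pos"].round(4),o["orientation"].round(2),"F",o["force"].round(1),"op",round(o["opening"],4),o["gripper_force"]);print("shift",d.round(1),"turn",t.round(3))
E
python3 -m crank '[0,0,-0.133,0,0,0,1, 0,0,-0.133,0,0,0,1, 0,0,-0.133,0,0,0,1]'
python3 -m crank '[0,0,0,35.5,45.6,0,1, 0,0,0,35.5,45.6,0,1, 0,0,0,35.5,45.6,0,1, 0,0,0,35.5,45.6,0,1, 0,0,0,35.5,45.6,0,1]'
python3 -m crank '[0,0,0,35.5,45.6,0,1, 0,0,0,35.5,45.6,0,1, 0,0,0,0,0,0,1, 0,0,0,0,0,0,1]'
python3 -c "
from h import *
to(.518,.289,.12,-1.5)
cv2.imwrite('pics/s1.png',eyes.snapshot('side')[120:280,140:360].repeat(3,0).repeat(3,1))
print(spotter.place_of('side','spare_fin'))"
```

```text
clock: 1.42
tool_pos: [0.2782, 0.615, 0.2054]
orientation: [180.0, 0.0, -1.2]
force: [0.0, 0.0, 0.9]
opening: 0.0877
gripper_force: 0.0
clock: 2.05
tool_pos: [0.4506, 0.381, 0.2058]
orientation: [-180.0, -0.0, -1.5]
force: [0.7, -0.0, 0.2]
opening: 0.0876
gripper_force: 0.0
clock: 2.55
tool_pos: [0.5185, 0.2893, 0.2055]
orientation: [-180.0, -0.0, -1.5]
force: [0.3, 0.8, 0.5]
opening: 0.0879
gripper_force: 0.0
t 2.55 tcp [0.5185 0.2893 0.2055] [-179.99   -0.     -1.54] F [0.3 0.8 0.5] op 0.0879 0.0
shift [-0.5  0.3 85.5] turn [-0.    -0.    -0.001]
[{'location': [185.4, 188.3], 'p': 0.81}, {'location': [206.7, 168.4], 'p': 0.77}, {'location': [241.2, 175.7], 'p': 0.6}]
```

```bash
python3 -c "
from h import *
print(proj('side',[[.518,.289,.063],[.518,.289,.078]]),ray('side',[240.5,176],.063))"
```

```text
[[240.28701417 181.16493291]
 [239.93902355 176.56707999]] [0.53531339 0.32124866 0.063     ]
```

View pics/s1.png

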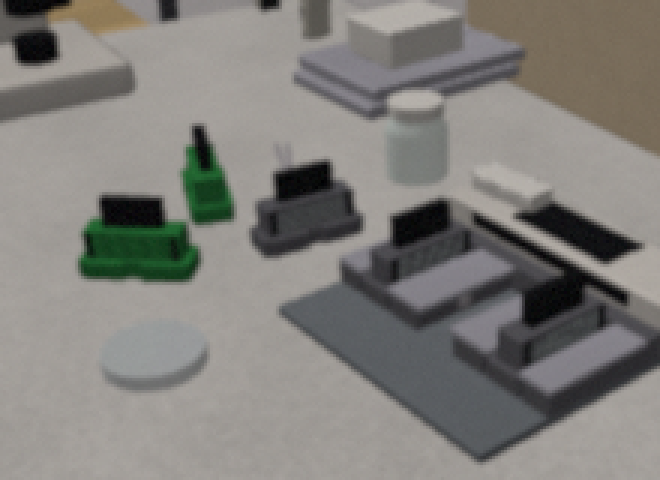

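The fin shows at crop (302,180), i.e. full-image (240.7,180). My estimate projects to (240.3,181.2), so they agree. The gripper should be visible above it but isn't, so I'll check the full picture.

```bash
python3 -c "
from h import *
a=eyes.snapshot('side');b=eyes.snapshot('top');print(proj('side',[[.518,.289,.205]]),proj('top',[[.518,.289,.205]]),get_obs()['clock'])
cv2.imwrite('pics/both.png',cv2.resize(np.hstack([a,b]),(800,300)))"
```

```text
[[236.80569798 135.16777382]] [[169.5382976  184.31804452]] 2.75
```

View pics/both.png

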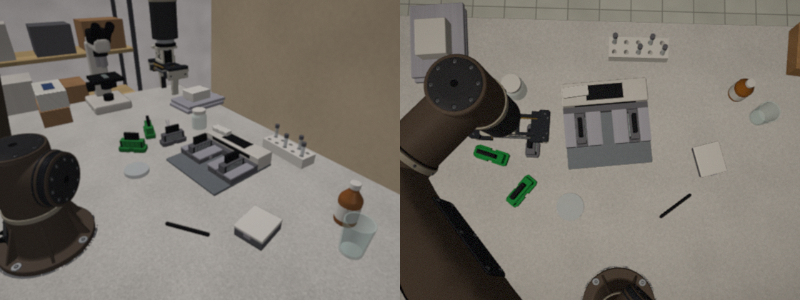

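The gripper is visible at composite (167,92) in the side view and sits above the spare. Going down to TCP z ≈ 0.053 and closing.

```bash
python3 -m crank '[0,0,0,-0.5,0.3,40,1, 0,0,0,0,0,40,1, 0,0,0,0,0,40,1, 0,0,0,0,0,32,1, 0,0,0,0,0,0,1]'; python3 -m crank '[0,0,0,0,0,0,0, 0,0,0,0,0,0,0, 0,0,0,0,0,0,0, 0,0,0,0,0,0,0, 0,0,0,0,0,0,0]'
```

```text
clock: 3.38
tool_pos: [0.516, 0.2887, 0.0512]
orientation: [179.8, 0.2, -1.4]
force: [0.5, -0.4, -0.3]
opening: 0.0878
gripper_force: 0.0
clock: 4.0
tool_pos: [0.5179, 0.2892, 0.0537]
orientation: [-180.0, -0.0, -1.5]
force: [-0.2, 0.0, 0.1]
opening: 0.0432
gripper_force: 0.0
```

```bash
python3 -m crank '[0,0,0,0,0,0,0, 0,0,0,0,0,0,0, 0,0,0,0,0,0,0, 0,0,0,0,0,0,0, 0,0,0,0,0,0,0]'; python3 -m crank '[0,0,0,0,0,0,0, 0,0,0,0,0,0,0]'
```

```text
clock: 4.62
tool_pos: [0.518, 0.2894, 0.0536]
orientation: [-180.0, -0.0, -1.5]
force: [0.9, 1.1, 1.7]
opening: 0.0136
gripper_force: 30.0
clock: 4.88
tool_pos: [0.518, 0.2893, 0.0536]
orientation: [-180.0, -0.0, -1.5]
force: [0.5, 1.5, 0.7]
opening: 0.013
gripper_force: 30.0
```

Gripped at a 13–14 mm opening. Lifting, turning to the dock yaw and moving to the pre-insert point in front of the middle bay, home −120 mm = (0.4455, 0.0357).

```bash
python3 -m crank '[0,0,0,0,0,-30,0, 0,0,0,0,0,-40,0, 0,0,0,0,0,-36,0, 0,0,-0.067,0,0,0,0, 0,0,-0.066,0,0,0,0]'; python3 -m crank '[0,0,0,-19.8,48.9,0,0, 0,0,0,-19.8,48.9,0,0, 0,0,0,-19.8,48.9,0,0, 0,0,0,-19.8,48.9,0,0, 0,0,0,-19.8,48.9,0,0]'; python3 -m crank '[0,0,0,0,0,0,0, 0,0,0,0,0,0,0]'
python3 -c "
from h import *
to(.4455,.0357,.0646,6.1)
b=eyes.snapshot('top');a=eyes.snapshot('side')
cv2.imwrite('pics/p2.png',np.vstack([cv2.resize(b[120:270,200:380],(720,600))[:600],]))
cv2.imwrite('pics/p2s.png',cv2.resize(a[120:300,180:420],(800,600)))
g=cv2.cvtColor(b,cv2.COLOR_BGR2GRAY)"
```

```text
clock: 5.5
tool_pos: [0.5173, 0.2887, 0.1593]
orientation: [180.0, 0.1, 6.2]
force: [-0.0, 0.1, -2.8]
opening: 0.0134
gripper_force: 29.9
clock: 6.12
tool_pos: [0.4441, 0.0336, 0.159]
orientation: [180.0, 0.1, 6.2]
force: [1.1, -0.5, -2.8]
opening: 0.0128
gripper_force: 29.9
clock: 6.38
tool_pos: [0.4455, 0.0353, 0.1594]
orientation: [-180.0, 0.0, 6.1]
force: [0.1, 0.5, -2.8]
opening: 0.0128
gripper_force: 30.0
t 6.375 tcp [0.4455 0.0353 0.1594] [-180.      0.      6.09] F [ 0.1  0.5 -2.8] op 0.0128 29.968424141407013
shift [ 0.1 -0.4 94.8] turn [-0.  0. -0.]
```

View pics/p2.png

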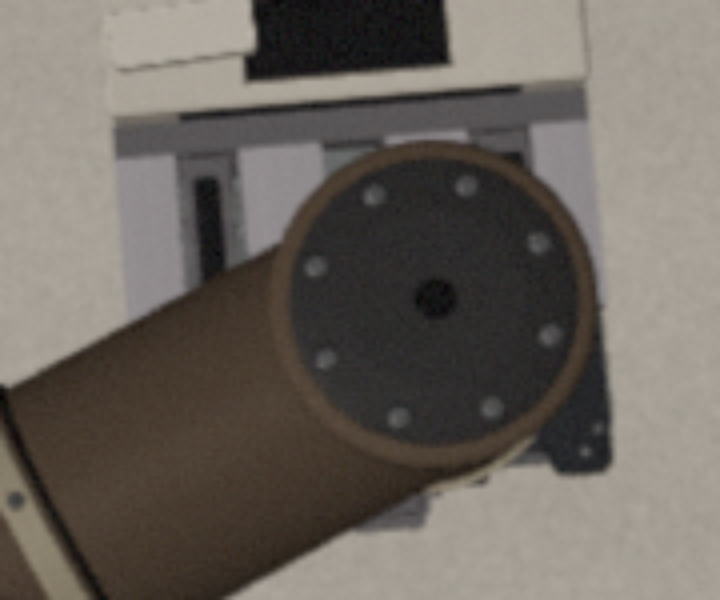

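The arm hides the bay from above. I'll refine the free channel's centre line from the first top picture, using the lip edges at z = 0.035.

```bash
python3 - <<'E'
from h import *
m=eyes.camera_model("top");g=cv2.GaussianBlur(cv2.cvtColor(cv2.imread("pics/top0.png"),cv2.COLOR_BGR2GRAY),(3,5),0).astype(float)
L=[];Rr=[]
def sub(v,i):
    a,b,c=v[i-1:i+2];return i+.5*(a-c)/(a-2*b+c)
for y in range(162,196):
    d=np.diff(g[y,275:310]); i=d[:17].argmin(); j=17+d[17:].argmax()
    if 0<i<16 and 17<j<33: L.append((275.5+sub(d,i),y));Rr.append((275.5+sub(d,j),y))
T=m["extrinsics"]
def W(p,z):
    d=T[:3,:3]@np.array([(p[0]-m["cx"])/m["fx"],(p[1]-m["cy"])/m["fy"],1.]);return (T[:3,3]+d*(z-T[2,3])/d[2])[:2]
f=[]
for z in(.035,):
  for E in(L,Rr):
    w=np.array([W(p,z) for p in E]);k=np.polyfit(w[:,0],w[:,1],1);r=w[:,1]-np.polyval(k,w[:,0]);w=w[abs(r)<.002];k=np.polyfit(w[:,0],w[:,1],1)
    print(len(w),"yaw",np.degrees(np.arctan(k[0])),"y at .5648",np.polyval(k,.5648));f.append(k)
k=(f[0]+f[1])/2;print("centre y at .5648",np.polyval(k,.5648),"gap",(f[0]-f[1])@[.5648,1])
E
python3 -m crank '[0,0,0,0,0,30,0, 0,0,0,0,0,30,0, 0,0,0,0,0,30,0, 0,0,0,0,0,0,0, 0,0,0,0,0,0,0]'
python3 -c "
from h import *
to(.4455,.0357,.0646,6.1)
a=eyes.snapshot('side')
cv2.imwrite('pics/p3s.png',cv2.resize(a[140:280,220:407],(800,600),interpolation=cv2.INTER_CUBIC))"
```

```text
34 yaw 6.3745791591634315 y at .5648 0.066874347804364
34 yaw 6.475891346108693 y at .5648 0.029179600881742145
centre y at .5648 0.04802697434305307 gap 0.03769474692262186
clock: 7.1
tool_pos: [0.4464, 0.0362, 0.0702]
orientation: [180.0, -0.0, 6.2]
force: [-0.3, 1.1, -1.9]
opening: 0.0135
gripper_force: 30.0
t 7.1 tcp [0.4464 0.0362 0.0702] [ 1.7999e+02 -3.0000e-02  6.2100e+00] F [-0.3  1.1 -1.9] op 0.0135 29.967948496341705
shift [-0.9  0.4  5.6] turn [ 0.    -0.001  0.002]
```

View pics/p3s.png

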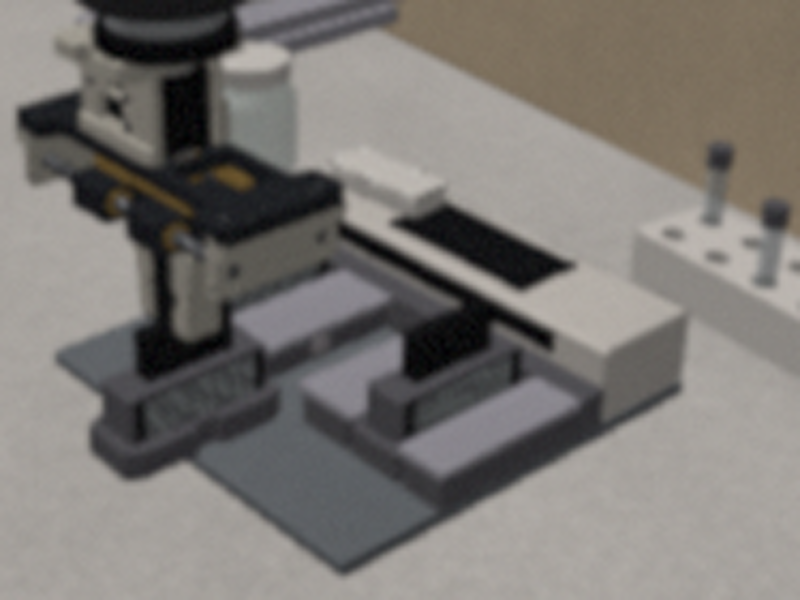

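The side view shows the cassette held upright at crop (185,400), in line with the free channel whose mouth is at crop (300,365). The lip edges give a 37.7 mm gap (38 expected), yaw of about 6.4° and centre y = 0.0480. I'll use yaw 6.35° and centre y = 0.0482 at x = 0.5648.

```bash
python3 -m crank '[0,0,-0.004,0,0.8,5,0, 0,0,0,0,0,0,0, 0,0,0,0,0,0,0]'; python3 -c "
from h import *
to(.445,.0482-.1198*np.tan(np.radians(6.35)),.0640,6.35)"
```

```text
clock: 7.52
tool_pos: [0.4458, 0.0347, 0.0647]
orientation: [-180.0, -0.0, 6.4]
force: [-0.3, 0.3, -2.4]
opening: 0.013
gripper_force: 30.0
t 7.525 tcp [0.4458 0.0347 0.0647] [-1.7999e+02 -2.0000e-02  6.3700e+00] F [-0.3  0.3 -2.4] op 0.013 29.966853260993958
shift [-0.8 -0.3  0.7] turn [-0. -0.  0.]
```

```bash
python3 -m crank '[0,0,0,6,-0.2,0.6,0, 0,0,0,6,0,0,0, 0,0,0,4,0,0,0, 0,0,0,4,0,0,0, 0,0,0,0,0,0,0]';python3 -m crank '[0,0,0,4,0,0,0, 0,0,0,4,0,0,0, 0,0,0,3,0,0,0, 0,0,0,0,0,0,0]'
```

```text
clock: 8.15
tool_pos: [0.4657, 0.0371, 0.0637]
orientation: [180.0, 0.0, 6.4]
force: [-1.2, 0.5, -2.4]
opening: 0.013
gripper_force: 30.0
clock: 8.65
tool_pos: [0.4767, 0.0383, 0.0638]
orientation: [180.0, -0.0, 6.4]
force: [-0.4, -1.0, -3.3]
opening: 0.0132
gripper_force: 29.9
```

21 mm into the channel with almost no force. Continuing.

```bash
python3 -m crank '[0,0,0,8,0,0,0, 0,0,0,8,0,0,0, 0,0,0,8,0,0,0, 0,0,0,6,0,0,0, 0,0,0,0,0,0,0]';python3 -m crank '[0,0,0,5,0,0,0, 0,0,0,5,0,0,0, 0,0,0,5,0,0,0, 0,0,0,0,0,0,0]'
```

```text
clock: 9.28
tool_pos: [0.5069, 0.0418, 0.0637]
orientation: [-180.0, -0.0, 6.4]
force: [0.4, -0.2, -2.0]
opening: 0.013
gripper_force: 29.9
clock: 9.78
tool_pos: [0.5174, 0.0422, 0.0648]
orientation: [179.9, 0.4, 6.4]
force: [-19.3, 0.9, 24.4]
opening: 0.0134
gripper_force: 30.1
```

```bash
python3 -m crank '[0,0.007,0,0,0.3,-0.5,0, 0,0,0,0,0,0,0]';python3 -c "
from h import *
to(.5648,.0482,.0637,6.35);print(get_obs()['moment'])"
```

```text
clock: 10.02
tool_pos: [0.5175, 0.0421, 0.0648]
orientation: [180.0, -0.1, 6.3]
force: [-18.0, 1.6, 17.3]
opening: 0.0131
gripper_force: 30.0
t 10.025 tcp [0.5175 0.0421 0.0648] [ 1.7995e+02 -7.0000e-02  6.3500e+00] F [-18.    1.6  17.3] op 0.0131 30.04774510860443
shift [47.6 -0.8  1.2] turn [ 0.001 -0.001 -0.   ]
[0.49075636 6.62696812 0.00694061]
```

Force rose earlier than the catch should cause, and there is lift. Looking from the side.

```bash
python3 -c "
from h import *
a=eyes.snapshot('side')
cv2.imwrite('pics/p4s.png',cv2.resize(a[150:270,240:400],(800,600),interpolation=cv2.INTER_CUBIC))"
```

```text
(no output)
```

View pics/p4s.png

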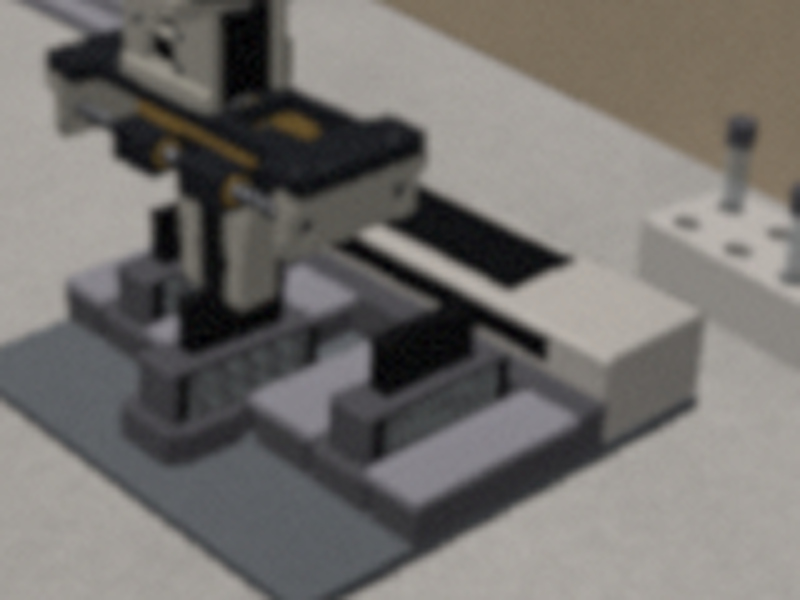

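The cassette is level and straight in the channel at crop (220,380), so the resistance is the catch plus some nose-down wedging. I'll relieve z and pitch a little and push on.

```bash
python3 -m crank '[0,0.004,0,2,0,-0.7,0, 0,0,0,0,0,0,0]';python3 -m crank '[0,0,0,3,0,0,0, 0,0,0,0,0,0,0]'; python3 -c "
from h import *
to(.5648,.0482,.0637,6.35)"
```

```text
clock: 10.32
tool_pos: [0.518, 0.0421, 0.0651]
orientation: [179.9, -0.1, 6.3]
force: [-21.4, 3.4, 19.9]
opening: 0.0129
gripper_force: 30.1
clock: 10.58
tool_pos: [0.5192, 0.0421, 0.065]
orientation: [179.9, 0.1, 6.3]
force: [-29.2, 5.2, 26.2]
opening: 0.0132
gripper_force: 30.1
t 10.575 tcp [0.5192 0.0421 0.065 ] [1.7993e+02 5.0000e-02 6.3000e+00] F [-29.2   5.2  26.2] op 0.0132 30.111702382564545
shift [46.  -1.1  1.3] turn [ 0.001  0.001 -0.001]
```

Vertical force grows together with the push. Pushing at fin height against a catch 9 mm above the floor tips the cassette nose-down in the grip. The cassette is already guided in the channel, so I'll let go. Then I'll push low on the body's tail, just above the lips, with closed fingers.

```bash
python3 -m crank '[0,-0.011,0,-4,0,0,0, 0,0,0,-4,0,0,0, 0,0,0,0,0,0,0, 0,0,0,0,0,0,0]'; python3 -m crank '[0,0,0,0,0,0,1, 0,0,0,0,0,0,1, 0,0,0,0,0,0,1, 0,0,0,0,0,0,1, 0,0,0,0,0,0,1]';python3 -m crank '[0,0,0,0,0,-30,1, 0,0,0,0,0,-30,1, 0,0,0,-45,0,0,0, 0,0,0,-45,0,0,0, 0,0,0,-10,0,0,0]';python3 -m crank '[0,0,0,0,0,0,0, 0,0,0,0,0,0,0, 0,0,0,0,0,0,0, 0,0,0,0,0,0,0, 0,0,0,0,0,0,0]'
python3 -c "
from h import *
to(.5648,.0482,.039,6.35)
a=eyes.snapshot('side');b=eyes.snapshot('top')
cv2.imwrite('pics/p5.png',np.hstack([cv2.resize(a[150:270,240:400],(400,300)),cv2.resize(b[130:250,210:370],(400,300))]))"
```

```text
clock: 11.08
tool_pos: [0.5181, 0.0427, 0.065]
orientation: [180.0, 0.0, 6.4]
force: [-2.3, -0.7, -1.9]
opening: 0.0132
gripper_force: 30.0
clock: 11.7
tool_pos: [0.5184, 0.0427, 0.0652]
orientation: [-180.0, -0.0, 6.4]
force: [0.4, -0.1, 0.2]
opening: 0.0582
gripper_force: 0.0
clock: 12.32
tool_pos: [0.4166, 0.031, 0.1252]
orientation: [-180.0, -0.0, 6.4]
force: [0.6, 0.4, 0.1]
opening: 0.0586
gripper_force: 0.0
clock: 12.95
tool_pos: [0.419, 0.0315, 0.1248]
orientation: [180.0, 0.0, 6.4]
force: [0.5, -0.7, -0.3]
opening: 0.009
gripper_force: 0.0
t 12.95 tcp [0.419  0.0315 0.1248] [1.7998e+02 3.0000e-02 6.3600e+00] F [ 0.5 -0.7 -0.3] op 0.009 0.0
shift [146.8  -0.4  85.7] turn [0.    0.001 0.   ]
```

View pics/p5.png

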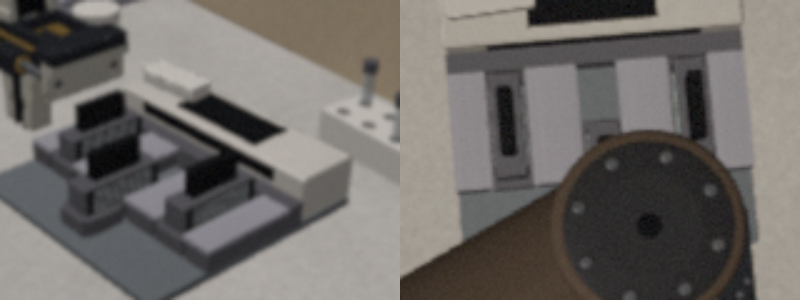

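The side half shows the cassette upright in the channel mouth at (95,185), about 46 mm short of home. Lowering the closed fingers behind its body tail at z ≈ 0.040, above the 0.035 lips, and pushing.

```bash
python3 -m crank '[0,0,0,0,0,30,0, 0,0,0,0,0,30,0, 0,0,0,0,-0.3,25,0, 0,0,0,0,0,0,0, 0,0,0,0,0,0,0]'; python3 -m crank '[0,0,0,10,0,0,0, 0,0,0,8,0,0,0, 0,0,0,6,0,0,0, 0,0,0,6,0,0,0, 0,0,0,0,0,0,0]';python3 -m crank '[0,0,0,4,0,0,0, 0,0,0,4,0,0,0, 0,0,0,4,0,0,0, 0,0,0,0,0,0,0]'
```

```text
clock: 13.68
tool_pos: [0.4194, 0.0321, 0.0408]
orientation: [-180.0, -0.0, 6.4]
force: [0.2, 0.0, -0.0]
opening: 0.0004
gripper_force: 0.0
clock: 14.3
tool_pos: [0.4491, 0.0353, 0.04]
orientation: [180.0, 0.0, 6.4]
force: [0.1, 0.7, 1.0]
opening: 0.0001
gripper_force: 0.0
clock: 14.8
tool_pos: [0.4609, 0.0366, 0.04]
orientation: [180.0, -0.0, 6.4]
force: [0.3, -0.6, -0.1]
opening: 0.0007
gripper_force: 0.0
```

```bash
python3 -m crank '[0,0,0,4,0,0,0, 0,0,0,3,0,0,0, 0,0,0,3,0,0,0, 0,0,0,0,0,0,0]';python3 -m crank '[0,0,0,4,0,0,0, 0,0,0,3,0,0,0, 0,0,0,0,0,0,0]'
```

```text
clock: 15.3
tool_pos: [0.4707, 0.0377, 0.0401]
orientation: [-180.0, -0.0, 6.4]
force: [-0.0, -0.8, 0.3]
opening: 0.0004
gripper_force: 0.0
clock: 15.68
tool_pos: [0.4761, 0.0379, 0.0397]
orientation: [180.0, 0.2, 6.3]
force: [-3.9, 0.8, 4.0]
opening: 0.0007
gripper_force: 2.5
```

```bash
python3 -m crank '[0,0,0,4,0,0,0, 0,0,0,0,0,0,0]';python3 -m crank '[0,0,0,4,0,0,0, 0,0,0,0,0,0,0]'; python3 -c "
from h import *
to(.5648,.0482,.039,6.35)"
```

```text
clock: 15.92
tool_pos: [0.4775, 0.0376, 0.0392]
orientation: [179.9, 0.4, 6.3]
force: [-14.0, 1.8, 9.8]
opening: 0.0004
gripper_force: 6.5
clock: 16.18
tool_pos: [0.4792, 0.0374, 0.0389]
orientation: [179.9, 0.6, 6.3]
force: [-20.5, 2.8, 15.2]
opening: 0.0004
gripper_force: 9.9
t 16.175 tcp [0.4792 0.0374 0.0389] [179.89   0.63   6.27] F [-20.5   2.8  15.2] op 0.0004 9.918756792903878
shift [86.2 -1.4 -1.1] turn [ 0.002  0.011 -0.001]
```

```bash
python3 - <<'E'
from h import *
eyes.snapshot('side');eyes.snapshot('top')
S={t:spotter.place_of('side',t) for t in('spare_fin','spare')}
D=spotter.outline_of('side','spare')
T=spotter.outline_of('top','spare')
for t,z in(('spare_fin',.073),('spare',.01)):
  for d in S[t]: print(t,d['location'],round(d['p'],2),ray('side',d['location'],z).round(3))
for d in D: print('side',d['rect'],round(d['p'],2))
for d in T: print('top',d['rect'],round(d['p'],2))
u=np.array([np.cos(.111),np.sin(.111),0]);h=np.array([.5648,.0482,.073])
for s in(0,-15,-30,-45):print(s,proj('side',[h+u*s/1000,h+u*(s-30)/1000,h+u*(s+30)/1000]).round(1).tolist())
E
```

```text
spare_fin [285.6, 208.6] 0.87 [0.53  0.06  0.073]
spare_fin [185.0, 190.1] 0.67 [0.354 0.306 0.073]
spare_fin [205.7, 168.6] 0.62 [0.461 0.412 0.073]
spare [185.1, 207.9] 0.94 [0.351 0.321 0.01 ]
spare [211.3, 181.8] 0.73 [0.485 0.44  0.01 ]
spare [288.5, 233.7] 0.57 [0.525 0.04  0.01 ]
side [265.2, 213.1, 42.1, 32.6] 0.92
side [165.9, 182.5, 41.0, 33.9] 0.84
side [201.3, 157.1, 19.2, 39.0] 0.66
top [102.1, 201.0, 49.5, 30.2] 0.74
0 [[299.6, 206.7], [290.6, 210.5], [308.3, 203.1]]
-15 [[295.1, 208.6], [286.0, 212.5], [303.9, 204.9]]
-30 [[290.6, 210.5], [281.3, 214.5], [299.6, 206.7]]
-45 [[286.0, 212.5], [276.5, 216.5], [295.1, 208.6]]
```

The networks put the cassette at about −40 mm, with its nose on the ball. The push makes the arm sag downward (Fz +15 to +26), and that adds friction. I'll offset z upward so Fz is about 0 while pushing.

```bash
python3 -m crank '[0,0.008,0,0,-0.8,-2,0, 0,0,0,0,0,0,0]';python3 -m crank '[0,0,0,3,0,-1,0, 0,0,0,0,0,0,0]'; python3 -c "
from h import *
to(.5648,.0482,.039,6.35)"
```

```text
clock: 16.73
tool_pos: [0.4818, 0.0385, 0.0413]
orientation: [179.9, -0.1, 6.3]
force: [-9.4, -2.2, 4.3]
opening: 0.0
gripper_force: 4.8
clock: 16.98
tool_pos: [0.4833, 0.0383, 0.0418]
orientation: [179.9, 0.1, 6.3]
force: [-13.1, -1.9, 6.6]
opening: 0.0004
gripper_force: 6.7
t 16.975 tcp [0.4833 0.0383 0.0418] [1.7988e+02 7.0000e-02 6.2800e+00] F [-13.1  -1.9   6.6] op 0.0004 6.671987688168883
shift [82.1 -0.9  2.7] turn [ 0.002  0.001 -0.001]
```

```bash
python3 -m crank '[0,0.002,0,3,-0.3,-1,0, 0,0,0,0,0,0,0]';python3 -m crank '[0,0,0,3,0,-0.5,0, 0,0,0,0,0,0,0]';python3 -m crank '[0,0,0,3,0,-0.3,0, 0,0,0,0,0,0,0]'; python3 -c "
from h import *
to(.5648,.0482,.039,6.35)"
```

```text
clock: 17.23
tool_pos: [0.4836, 0.0382, 0.042]
orientation: [179.8, 0.2, 6.2]
force: [-20.0, -1.3, 10.2]
opening: 0.0005
gripper_force: 10.2
clock: 17.48
tool_pos: [0.4848, 0.038, 0.042]
orientation: [179.8, 0.4, 6.2]
force: [-23.9, -0.1, 10.6]
opening: 0.0002
gripper_force: 12.3
clock: 17.73
tool_pos: [0.4863, 0.0381, 0.0418]
orientation: [179.8, 0.5, 6.2]
force: [-28.2, 1.6, 11.0]
opening: 0.0005
gripper_force: 14.2
t 17.725 tcp [0.4863 0.0381 0.0418] [179.8    0.55   6.17] F [-28.2   1.6  11. ] op 0.0005 14.164108699187636
shift [79.2 -1.6  2.1] turn [ 0.003  0.01  -0.003]
```

```bash
python3 - <<'E'
from h import *
a=eyes.snapshot('side');cv2.imwrite('pics/p6.png',cv2.resize(a[150:270,220:380],(800,600),interpolation=cv2.INTER_CUBIC))
for d in spotter.outline_of('side','spare'):
    if 255<d['rect'][0]<320: print(d['rect'],d['p'])
u=np.array([np.cos(.111),np.sin(.111),0]);v=np.array([-u[1],u[0],0]);h=np.array([.5648,.0482,.01])
C=np.array([(sx*X,sy*Y,z) for sx in(-1,1) for sy in(-1,1) for X,Y,Z0,Z1 in((55,18,0,18),(45,23,0,18),(48,15,18,48),(30,7,48,78)) for z in(Z0,Z1)])/1000
for s in(0,-15,-20,-25,-30,-35,-40,-45):
    p=proj('side',h+u*s/1000+C[:,:1]*u+C[:,1:2]*v+C[:,2:]*[0,0,1]);print(s,p.min(0).round(1),p.max(0).round(1),'body tail near',proj('side',h+u*(s-48)/1000-v*.015+[0,0,.048]).round(1))
E
```

```text
[268.6, 210.3, 39.9, 34.1] 0.92
0 [278.7 197. ] [319.5 238. ] body tail near [[288.9 220.4]]
-15 [274.1 198.8] [315.4 240.2] body tail near [[284.2 222.5]]
-20 [272.5 199.4] [314.  240.9] body tail near [[282.7 223.2]]
-25 [271. 200.] [312.6 241.7] body tail near [[281.1 223.8]]
-30 [269.4 200.6] [311.2 242.4] body tail near [[279.5 224.5]]
-35 [267.8 201.2] [309.8 243.1] body tail near [[277.9 225.3]]
-40 [266.3 201.8] [308.4 243.9] body tail near [[276.3 226. ]]
-45 [264.7 202.4] [306.9 244.6] body tail near [[274.6 226.7]]
```

View pics/p6.png

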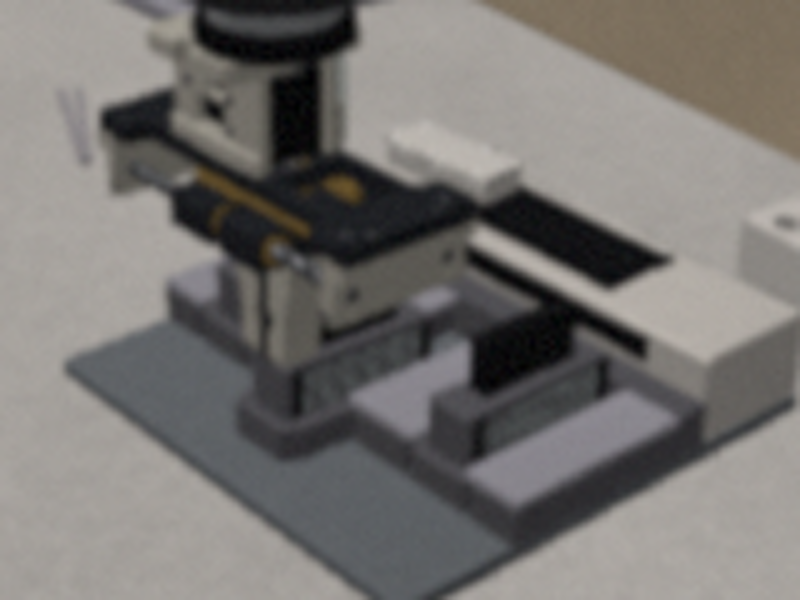

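```bash
python3 - <<'E'
from h import *
o=get_obs();print(o['tool_pos'].round(4),o['joint_pos'].round(2))
u=np.array([np.cos(.111),np.sin(.111),0]);v=np.array([-u[1],u[0],0]);t=o['tool_pos']
f=lambda P:((proj('side',P)-[220,150])*5).round().tolist()
print("tip",f(t),"tip -u9.5",f(t-u*.0095-v*.01),"tip at +20mm",f(t+[0,0,.02]),"tail near top, s-30/-35/-40",[f(np.array([.5648,.0482,.058])+u*(s-48)/1000-v*.015) for s in(-30,-35,-40)])
print("R loaded body tail near top",f(np.array([.5648,.0482,.058])-u*.048-v*.101),"apron front corners",f(np.array([.5648,.0482,.01])-u*.1245-v*.14),f(np.array([.5648,.0482,.01])-u*.1245+v*.14))
E
```

```text
[0.4863 0.0381 0.0418] [ 2.762e+01  1.350e+01 -3.418e+01 -2.000e-02 -4.289e+01  6.857e+01]
tip [[279.0, 390.0]] tip -u9.5 [[277.0, 405.0]] tip at +20mm [[278.0, 356.0]] tail near top, s-30/-35/-40 [[[297.0, 373.0]], [[289.0, 376.0]], [[281.0, 380.0]]]
R loaded body tail near top [[462.0, 425.0]] apron front corners [[393.0, 614.0]] [[54.0, 362.0]]
```

```bash
python3 - <<'E'
from h import *
u=np.array([np.cos(.111),np.sin(.111),0]);v=np.array([-u[1],u[0],0])
t=np.array([.4464,.0362,.0702]);f=lambda P:((proj('side',P)-[220,140])*4.28).round().tolist()
print(f(t),f(t+[0,0,.02]),f(t-v*.02),"fin tail/top",f(t-u*.03+[0,0,.0244]),f(t+u*.03+[0,0,.0244]))
# colour samples in current picture along finger and below
a=cv2.imread('pics/p6.png')
for y in range(300,460,10): print(y,a[y,270],a[y,290],a[y,310])
# other things' side bias: loaded_1 fins
for d in spotter.place_of('side','loaded_1'): print(d['location'],round(d['p'],2))
h=np.array([.5648,.0482,.01]);print(proj('side',[h+v*.086,h-v*.086]))
E
```

```text
[[179.0, 357.0]] [[177.0, 326.0]] [[200.0, 371.0]] fin tail/top [[133.0, 337.0]] [[220.0, 302.0]]
300 [90 97 99] [87 93 94] [79 85 88]
310 [81 86 89] [83 89 92] [81 87 89]
320 [59 62 62] [79 85 88] [81 87 89]
330 [75 81 84] [80 87 89] [82 88 90]
340 [89 95 98] [81 86 89] [82 88 91]
350 [87 93 96] [84 89 92] [82 89 91]
360 [69 71 73] [83 88 90] [73 71 73]
370 [63 59 60] [70 68 68] [56 54 53]
380 [61 58 60] [45 42 43] [69 68 65]
390 [59 57 57] [45 42 43] [62 60 59]
400 [61 58 58] [46 43 44] [68 66 65]
410 [70 66 67] [43 39 40] [67 65 65]
420 [79 74 76] [64 60 61] [79 75 77]
430 [64 61 63] [68 64 66] [56 52 53]
440 [59 56 58] [48 45 45] [44 42 41]
450 [68 64 64] [49 45 48] [51 48 48]
[321.1, 242.2] 0.72
[287.3, 205.7] 0.58
[279.1, 213.5] 0.51
[[279.12349528 214.9834224 ]
 [322.17530447 241.69791594]]
```

Both the earlier grip push and this one act well above the 9 mm catch height, so tipping friction nearly self-locks. The cassette did advance, to about −35 mm. I'll push low on the foot's tail, with the tool leaned back about 12° so the gripper body clears the fins.

```bash
python3 -m crank '[0,0,0,-15,0,0,0, 0,0,0,-20,0.5,0,0, 0,0,0,-25,0.5,0,0, 0,0.1,0,0,0,0,0, 0,0.1,0,0,0,0,0]'; python3 -m crank '[0,0,0,0,0,0,0, 0,0,0,0,0,0,0]'; python3 -c "
from h import *
u=np.array([.9939,.1106]);p=np.array([.5648,.0482])-u*.128
to(p[0],p[1],.018,6.35)"
```

```text
clock: 18.5
tool_pos: [0.4389, 0.0357, 0.0452]
orientation: [-179.8, -12.3, 6.4]
force: [1.8, -0.8, -0.1]
opening: 0.0002
gripper_force: 0.0
clock: 18.75
tool_pos: [0.4387, 0.0349, 0.0452]
orientation: [-179.9, -12.1, 6.4]
force: [0.1, -0.2, 0.6]
opening: 0.0003
gripper_force: 0.0
t 18.75 tcp [0.4387 0.0349 0.0452] [-179.95  -12.13    6.41] F [ 0.1 -0.2  0.6] op 0.0003 0.0
shift [-6.9  0.8 26.3] turn [-0.001 -0.212  0.001]
```

```bash
python3 -m crank '[0,0,0,-6.5,0.8,26.3,0, 0,0,0,0,0,0,0]';python3 -m crank '[0,0,0,9.8,0,2.1,0, 0,0,0,4.9,0,1.05,0, 0,0,0,4.9,0,1.05,0, 0,0,0,0,0,0,0]';python3 -m crank '[0,0,0,4.9,0,1.05,0, 0,0,0,4.9,0,1.05,0, 0,0,0,0,0,0,0]'; python3 -c "
from h import *
to(.5648,.0482,.018,6.35)"
```

```text
clock: 19.0
tool_pos: [0.4406, 0.0327, 0.02]
orientation: [-179.8, -11.5, 6.3]
force: [0.6, -0.5, 0.2]
opening: 0.0007
gripper_force: 0.0
clock: 19.5
tool_pos: [0.4605, 0.0353, 0.0207]
orientation: [-179.7, -11.6, 6.4]
force: [0.8, 0.5, 0.2]
opening: 0.0003
gripper_force: 0.0
clock: 19.88
tool_pos: [0.4703, 0.0364, 0.0204]
orientation: [-179.7, -11.6, 6.4]
force: [-0.4, -1.3, -0.6]
opening: 0.0002
gripper_force: 0.0
t 19.875 tcp [0.4703 0.0364 0.0204] [-179.73  -11.61    6.37] F [-0.4 -1.3 -0.6] op 0.0002 0.0
shift [92.8 -1.2 21.6] turn [-0.005 -0.203  0.001]
```

```bash
python3 -m crank '[0,0,0,3.5,-1.2,3,0, 0,0,0,3.9,0,0.8,0, 0,0,0,0,0,0,0]';python3 -m crank '[0,0,0,3.9,0,0.8,0, 0,0,0,3.9,0,0.8,0, 0,0,0,0,0,0,0]'; python3 -c "
from h import *
to(.5648,.0482,.018,6.35)"
```

```text
clock: 20.25
tool_pos: [0.4733, 0.0357, 0.0163]
orientation: [-179.9, -11.2, 6.3]
force: [-17.2, 3.6, 9.9]
opening: 0.0005
gripper_force: 8.6
clock: 20.62
tool_pos: [0.4812, 0.0366, 0.0162]
orientation: [-179.9, -11.2, 6.3]
force: [-8.6, -1.7, 0.8]
opening: 0.0003
gripper_force: 4.5
t 20.625 tcp [0.4812 0.0366 0.0162] [-179.92  -11.19    6.32] F [-8.6 -1.7  0.8] op 0.0003 4.512448757886887
shift [83.1 -2.3 14.6] turn [-0.001 -0.195 -0.   ]
```

It now slides at about 9 N, within the expected range. Pushing on.

```bash
python3 -m crank '[0,0,0,3.9,-1,0.3,0, 0,0,0,3.9,0,0.6,0, 0,0,0,0,0,0,0]';python3 -m crank '[0,0,0,3.9,0,0.6,0, 0,0,0,2,0,0.4,0, 0,0,0,0,0,0,0]'; python3 -c "
from h import *
to(.5648,.0482,.018,6.35)"
```

```text
clock: 21.0
tool_pos: [0.4903, 0.0389, 0.0172]
orientation: [-179.9, -11.3, 6.3]
force: [-5.6, -2.6, 0.0]
opening: 0.0004
gripper_force: 2.9
clock: 21.38
tool_pos: [0.4958, 0.0393, 0.0172]
orientation: [-179.9, -11.2, 6.3]
force: [-7.1, -3.9, 0.1]
opening: 0.0007
gripper_force: 3.1
t 21.375 tcp [0.4958 0.0393 0.0172] [-179.9   -11.23    6.28] F [-7.1 -3.9  0.1] op 0.0007 3.1424264539964497
shift [68.4 -1.3 12.8] turn [-0.002 -0.196 -0.001]
```

```bash
python3 -m crank '[0,0,0,1.5,-0.3,0.3,0, 0,0,0,0,0,0,0]';python3 -m crank '[0,0,0,1.5,0,0.3,0, 0,0,0,0,0,0,0]';python3 -m crank '[0,0,0,1.5,0,0.3,0, 0,0,0,0,0,0,0]'; python3 -c "
from h import *
to(.5648,.0482,.018,6.35)
eyes.snapshot('side')
for d in spotter.outline_of('side','spare'):
    if 255<d['rect'][0]<320: print(d['rect'],d['p'])"
```

```text
clock: 21.62
tool_pos: [0.497, 0.0395, 0.0172]
orientation: [-179.9, -11.2, 6.3]
force: [-6.3, -3.2, 0.8]
opening: 0.0006
gripper_force: 3.4
clock: 21.88
tool_pos: [0.4984, 0.0396, 0.0171]
orientation: [-179.9, -11.2, 6.3]
force: [-5.8, -3.8, 0.7]
opening: 0.0007
gripper_force: 3.5
clock: 22.12
tool_pos: [0.4999, 0.0398, 0.0171]
orientation: [-179.9, -11.2, 6.3]
force: [-7.1, -4.1, -0.7]
opening: 0.0004
gripper_force: 3.5
t 22.125 tcp [0.4999 0.0398 0.0171] [-179.92  -11.2     6.27] F [-7.1 -4.1 -0.7] op 0.0004 3.514726662542671
shift [64.3 -1.3 11.8] turn [-0.001 -0.195 -0.001]
[276.5, 210.0, 39.4, 30.8] 0.74
```

```bash
python3 -m crank '[0,0,0,1.5,0,0.3,0, 0,0,0,0,0,0,0]';python3 -m crank '[0,0,0,1.5,0,0.3,0, 0,0,0,0,0,0,0]';python3 -m crank '[0,0,0,1.5,0,0.3,0, 0,0,0,0,0,0,0]';python3 -m crank '[0,0,0,1,0,0.2,0, 0,0,0,0,0,0,0]'
```

```text
clock: 22.48
tool_pos: [0.5014, 0.0399, 0.0171]
orientation: [-179.9, -11.2, 6.3]
force: [-6.8, -3.9, 0.9]
opening: 0.0004
gripper_force: 3.5
clock: 22.72
tool_pos: [0.5029, 0.0401, 0.0171]
orientation: [-179.9, -11.2, 6.3]
force: [-6.7, -3.7, 1.2]
opening: 0.0006
gripper_force: 3.5
clock: 22.98
tool_pos: [0.5044, 0.0402, 0.0171]
orientation: [-179.9, -11.2, 6.3]
force: [-6.5, -3.8, 1.0]
opening: 0.0002
gripper_force: 3.5
clock: 23.22
tool_pos: [0.5055, 0.0404, 0.0171]
orientation: [-179.9, -11.2, 6.3]
force: [-6.6, -3.3, 1.4]
opening: 0.0004
gripper_force: 3.4
```

The force is a steady 6.6 N, with the ball on the flat flank. Before the last millimetres I'll lean back another 10° so the gripper body keeps clear of the loaded fins.

```bash
python3 -m crank '[0,0.09,0,-0.9,0,-0.3,0, 0,0.09,0,0,0,0,0, 0,0,0,0,0,0,0]';python3 -m crank '[0,0,0,1.9,0,0.7,0, 0,0,0,0,0,0,0]';python3 -m crank '[0,0,0,1.4,0,0.5,0, 0,0,0,0,0,0,0]';python3 -m crank '[0,0,0,1.4,0,0.5,0, 0,0,0,0,0,0,0]'
```

```text
clock: 23.6
tool_pos: [0.5247, 0.0334, 0.0445]
orientation: [-178.7, -18.8, 6.3]
force: [-0.3, -0.7, -0.6]
opening: 0.0005
gripper_force: 0.0
clock: 23.85
tool_pos: [0.5253, 0.0337, 0.0423]
orientation: [-178.8, -18.5, 6.3]
force: [-0.1, 0.3, -0.1]
opening: 0.0005
gripper_force: 0.0
clock: 24.1
tool_pos: [0.5271, 0.034, 0.0427]
orientation: [-178.7, -18.6, 6.3]
force: [-0.3, -0.1, -0.0]
opening: -0.0
gripper_force: 0.0
clock: 24.35
tool_pos: [0.5287, 0.0341, 0.043]
orientation: [-178.7, -18.6, 6.3]
force: [-0.2, -0.5, 0.4]
opening: 0.0007
gripper_force: 0.0
```

```bash
python3 - <<'E'
from h import *
o=get_obs();print(o['joint_pos'].round(2),o['tau'].round(1),o['qvel'].round(1))
to(.5648,.0482,.018,6.35)
eyes.snapshot('side');eyes.snapshot('top')
for c in('side','top'):
  for t in('spare','loaded_1'):
    for d in spotter.outline_of(c,t): print(c,t,np.round(d['rect'],1),round(d['p'],2))
  for d in spotter.place_of(c,'spare_fin'): print(c,'fin',np.round(d['location'],1),round(d['p'],2))
u=np.array([.9939,.1106,0]);v=np.array([-u[1],u[0],0]);h=np.array([.5648,.0482,.073])
print(proj('side',[h,h+.086*v,h-.086*v]).round(1),proj('top',[h,h+.086*v,h-.086*v]).round(1))
E
```

```text
[ 25.11   7.35 -57.32  33.03  -8.64  39.42] [  0.  -28.5  18.1   2.7   0.8   0. ] [-0.  -0.2 -0.2  0.3  0.  -0.2]
t 24.35 tcp [0.5287 0.0341 0.043 ] [-178.73  -18.61    6.3 ] F [-0.2 -0.5  0.4] op 0.0007 0.0
shift [27.5 -9.3 35.9] turn [-0.022 -0.325  0.003]
side spare [203.6 160.7  14.7  37.6] 0.96
side spare [166.  181.4  41.9  33.7] 0.94
side spare [283.3 205.9  38.1  32.2] 0.86
side loaded_1 [260.8 198.6  15.7  21.7] 0.74
side loaded_1 [303.2 210.9  39.1  42.6] 0.71
side fin [298.6 201.1] 0.75
side fin [187.1 189.6] 0.69
side fin [208.3 168. ] 0.64
top spare [145.1 242.9  44.5  48.3] 0.87
top spare [283.3 157.6  17.7  30.9] 0.58
top loaded_1 [317.5 151.7  15.8  48.1] 0.95
top loaded_1 [243.9 156.6  17.5  46.9] 0.61
top fin [291.6 177.7] 0.82
top fin [164.9 264.8] 0.72
top fin [118.6 214.9] 0.7
[[299.6 206.7]
 [278.7 194.9]
 [323.1 220. ]] [[290.1 175.8]
 [252.1 179. ]
 [328.  172.6]]
```

Leaning further took the wrist near joint-3 and joint-5 limits, and the tool jumped, though without contact force. The cassette reads 4–7 mm short of home. Raising clear and returning to vertical.

```bash
python3 -m crank '[0,0,0,3,0,-10,0, 0,0,0,6,0,-19,0, 0,0,0,6,0,-19,0, 0,-0.1,0,4,0,-19,0, 0,-0.1,0,2,0,-19,0]';python3 -m crank '[0,-0.1,0,0,0,-10,0, 0,0,0,0,0,0,0, 0,0,0,0,0,0,0]'; python3 - <<'E'
from h import *
o=get_obs();print(o['joint_pos'].round(2))
to(.5648,.0482,.13,6.35)
E
```

```text
clock: 25.38
tool_pos: [0.5228, 0.0325, 0.133]
orientation: [-178.7, -7.0, 6.6]
force: [1.6, 0.1, -0.6]
opening: 0.0002
gripper_force: 0.0
clock: 25.75
tool_pos: [0.5212, 0.0308, 0.1406]
orientation: [-178.8, -1.4, 6.6]
force: [-0.3, -0.5, -0.4]
opening: 0.0006
gripper_force: 0.0
[ 24.35   8.43 -24.49  -0.86 -55.39  72.78]
t 25.75 tcp [0.5212 0.0308 0.1406] [-178.81   -1.4     6.64] F [-0.3 -0.5 -0.4] op 0.0006 0.0
shift [ 45.  -12.   11.9] turn [-0.021 -0.024  0.005]
```

```bash
python3 -m crank '[-0.02,-0.02,0.005,-30,-3,0,0, 0,0,0,-30,-4,0,0, 0,0,0,-20,-4,0,0, 0,0,0,0,0,0,0]'; python3 - <<'E'
from h import *
u=np.array([.9939,.1106]);p=np.array([.5648,.0482])-u*.12
to(p[0],p[1],.14,6.35)
a=eyes.snapshot('side');g=cv2.cvtColor(a,cv2.COLOR_BGR2GRAY)
k,l,s,c=cv2.connectedComponentsWithStats((g[185:235,265:345]<38).astype(np.uint8))
for i in range(1,k):
    if s[i,4]>30: print(s[i]+[265,185,0,0,0],(c[i]+[265,185]).round(1))
U=np.array([.9939,.1106,0]);v=np.array([-U[1],U[0],0]);h=np.array([.5648,.0482,.073])
print(proj('side',[h,h+.086*v,h-.086*v,h-.01*U]).round(1))
E
```

```text
clock: 26.25
tool_pos: [0.4393, 0.0326, 0.1403]
orientation: [-179.9, -0.3, 6.5]
force: [0.2, 0.6, 0.7]
opening: 0.0002
gripper_force: 0.0
t 26.25 tcp [0.4393 0.0326 0.1403] [-179.93   -0.31    6.45] F [0.2 0.6 0.7] op 0.0002 0.0
shift [ 6.5 -1.6  0.4] turn [-0.001 -0.005  0.002]
[271 187  19  15 182] [279.7 194.3]
[314 189  31  18 243] [331.6 196.7]
[291 192  54  37 579] [314.4 211.2]
[[299.6 206.7]
 [278.7 194.9]
 [323.1 220. ]
 [296.6 208. ]]
```

```bash
python3 -m crank '[0,0.1,0,0,0,0,0, 0,0.1,0,0,0,0,0, 0,0,0,2.7,-0.4,31,0, 0,0,0,2.7,-0.4,31,0, 0,0,0,2.7,-0.4,31,0]';python3 -m crank '[0,0,0,2.7,-0.4,25,0, 0,0,0,0,0,0,0, 0,0,0,0,0,0,0]'; python3 - <<'E'
from h import *
u=np.array([.9939,.1106]);p=np.array([.5648,.0482])-u*.065
to(p[0],p[1],.022,6.35);print(get_obs()['joint_pos'].round(1))
E
```

```text
clock: 26.92
tool_pos: [0.4686, 0.0377, 0.0506]
orientation: [-179.9, -11.8, 6.4]
force: [0.5, 0.2, 0.3]
opening: 0.0004
gripper_force: 0.0
clock: 27.3
tool_pos: [0.4757, 0.0385, 0.0277]
orientation: [-179.9, -11.7, 6.4]
force: [0.6, -0.6, -0.6]
opening: 0.0006
gripper_force: 0.0
t 27.3 tcp [0.4757 0.0385 0.0277] [-179.95  -11.75    6.38] F [ 0.6 -0.6 -0.6] op 0.0006 0.0
shift [23.   0.3 10.6] turn [-0.001 -0.205  0.001]
[ 32.1   7.2 -52.8  14.9 -19.9  50.7]
```

```bash
python3 -m crank '[0,0,0,8,0,3.7,0, 0,0,0,8,0,3.7,0, 0,0,0,7,0,3.2,0, 0,0,0,0,0,0,0]';python3 -m crank '[0,0,0,3.9,0,0.8,0, 0,0,0,2,0,0.4,0, 0,0,0,0,0,0,0]'; python3 - <<'E'
from h import *
to(.5648,.0482,.022,6.35);print(get_obs()['joint_pos'].round(1))
E
```

```text
clock: 27.8
tool_pos: [0.5006, 0.0415, 0.0215]
orientation: [-179.9, -11.7, 6.4]
force: [-0.2, -0.9, -0.8]
opening: 0.0005
gripper_force: 0.0
clock: 28.18
tool_pos: [0.506, 0.042, 0.0216]
orientation: [-179.9, -11.7, 6.4]
force: [0.3, -0.4, 0.5]
opening: 0.0004
gripper_force: 0.0
t 28.175 tcp [0.506  0.042  0.0216] [-179.94  -11.74    6.39] F [ 0.3 -0.4  0.5] op 0.0004 0.0
shift [57.9  0.4 11.6] turn [-0.001 -0.205  0.001]
[ 30.3  10.6 -49.2  13.8 -19.9  53.6]
```

```bash
python3 -m crank '[0,0,0,1.5,0,0.3,0, 0,0,0,1,0,0.2,0, 0,0,0,0,0,0,0]';python3 -m crank '[0,0,0,1.5,0,0.3,0, 0,0,0,0,0,0,0]';python3 -m crank '[0,0,0,1.5,0,0.3,0, 0,0,0,0,0,0,0]';python3 -m crank '[0,0,0,1.5,0,0.3,0, 0,0,0,0,0,0,0]'
```

```text
clock: 28.55
tool_pos: [0.5085, 0.0423, 0.0216]
orientation: [-179.9, -11.7, 6.4]
force: [-0.3, -0.7, 0.2]
opening: 0.0006
gripper_force: 0.0
clock: 28.8
tool_pos: [0.5101, 0.0425, 0.0216]
orientation: [-179.9, -11.7, 6.4]
force: [0.5, 0.1, -0.4]
opening: 0.0002
gripper_force: 0.0
clock: 29.05
tool_pos: [0.5117, 0.0427, 0.0216]
orientation: [-179.9, -11.7, 6.4]
force: [-0.3, -0.3, 0.6]
opening: 0.0003
gripper_force: 0.0
clock: 29.3
tool_pos: [0.5131, 0.0428, 0.0216]
orientation: [-179.9, -11.7, 6.4]
force: [-0.0, 0.0, 0.1]
opening: 0.0005
gripper_force: 0.0
```

```bash
python3 - <<'E'
from h import *
a=eyes.snapshot('side');b=eyes.snapshot('top');U=np.array([.9939,.1106,0]);v=np.array([-U[1],U[0],0]);h=np.array([.5648,.0482,.0])
cv2.imwrite('pics/p7.png',a)
for c in('side','top'):
  for t in('spare','loaded_1'):
    for d in spotter.outline_of(c,t): 
      if d['rect'][0]>235: print(c,t,np.round(d['rect'],1),round(d['p'],2))
# top: dark fin blob extents & housing-side nose edge of each cassette along its bay line (z=.058 body nose at +48, foot nose +55)
g=cv2.cvtColor(b,cv2.COLOR_BGR2GRAY).astype(np.float32)
for n,o in(('L',.086),('M',0),('R',-.086)):
    s=np.arange(10,66,2.)
    q=proj('top',h+[0,0,.088]+U*s[:,None]/1000+v*o).astype(np.float32)
    print(n,cv2.remap(g,q[None,:,0],q[None,:,1],cv2.INTER_LINEAR)[0].round().astype(int).tolist())
E
```

```text
side spare [283.7 206.8  36.3  32.8] 0.74
side spare [303.7 208.2  38.6  46.7] 0.69
side loaded_1 [303.9 208.8  39.   45.5] 0.88
top spare [283.2 157.1  15.2  34.1] 0.95
top loaded_1 [320.4 153.1  14.1  37.9] 0.9
top loaded_1 [244.1 157.2  18.2  33.7] 0.87
L [24, 24, 22, 21, 24, 12, 19, 21, 23, 24, 30, 50, 75, 79, 82, 82, 73, 66, 69, 79, 81, 78, 81, 83, 84, 83, 80, 68]
M [26, 21, 22, 21, 18, 21, 20, 24, 23, 22, 31, 54, 77, 83, 81, 83, 75, 63, 68, 77, 80, 81, 79, 81, 83, 80, 82, 67]
R [24, 24, 19, 22, 18, 15, 17, 20, 22, 20, 31, 60, 75, 78, 80, 80, 70, 63, 73, 78, 80, 81, 81, 80, 79, 82, 81, 62]
```

Brightness profiles along the three bay lines, seen from above, match to a fraction of a millimetre at the fin edge and the nose. The middle cassette is as far home as the two loaded ones. Backing the tool out and up.

```bash
python3 -m crank '[0,0,0,-15,0,-3.1,0, 0,0,0,-20,0,-4.2,0, 0,0,0,-10,0,-22,0, 0,0,0,5,0,-25,0, 0,-0.1,0,5,0,-25,0]'; python3 -m crank '[0,-0.1,0,0,0,-30,0, 0,0,0,0,0,-30,0, 0,0,0,0,0,0,0, 0,0,0,0,0,0,0]'; python3 - <<'E'
from h import *
b=eyes.snapshot('top');a=eyes.snapshot('side');U=np.array([.9939,.1106,0]);v=np.array([-U[1],U[0],0]);h=np.array([.5648,.0482,.0])
g=cv2.cvtColor(b,cv2.COLOR_BGR2GRAY).astype(np.float32);g0=cv2.cvtColor(cv2.imread('pics/top0.png'),cv2.COLOR_BGR2GRAY).astype(np.float32)
s=np.arange(10,66,2.)
for n,o in(('L',.086),('M',0),('R',-.086)):
    q=proj('top',h+[0,0,.088]+U*s[:,None]/1000+v*o).astype(np.float32)
    for G in(g0,g):print(n,cv2.remap(G,q[None,:,0],q[None,:,1],cv2.INTER_LINEAR)[0].round().astype(int).tolist()[8:20])
to(.5648,.0482,.2,6.35)
E
```

```text
clock: 30.22
tool_pos: [0.4596, 0.0362, 0.0923]
orientation: [-179.9, -5.8, 6.5]
force: [1.7, -1.4, -1.3]
opening: 0.0005
gripper_force: 0.0
clock: 30.72
tool_pos: [0.4591, 0.0365, 0.1514]
orientation: [-179.9, -0.2, 6.4]
force: [0.3, -0.8, 0.2]
opening: 0.0002
gripper_force: 0.0
L [11, 11, 22, 46, 64, 70, 70, 71, 64, 57, 59, 68]
L [22, 20, 29, 57, 80, 84, 87, 88, 78, 68, 72, 85]
M [86, 86, 87, 87, 86, 84, 85, 71, 55, 46, 57, 68]
M [41, 43, 41, 39, 40, 40, 38, 42, 47, 57, 62, 63]
R [8, 10, 28, 49, 65, 72, 71, 67, 65, 52, 59, 67]
R [38, 31, 37, 43, 53, 60, 62, 60, 56, 50, 62, 77]
t 30.825 tcp [0.4588 0.0363 0.1511] [-179.96   -0.2     6.4 ] F [-0.4 -0.6 -0.5] op 0.0003 0.0
shift [106.8  -0.  -48.5] turn [-0.001 -0.003  0.001]
```

L and R are unchanged. M is now hidden by the raised arm, but it measured home just before I retreated contact-free. Handing in.

```bash
python3 -c "
from plant import ctrl
print(ctrl.close_job())"
```

```text
the job is handed in; nothing more can be done
None
```

The grey cassette is in the free middle bay and released, level with the two undisturbed loaded ones to under a millimetre in the last clear top picture; I did not feel the catch click, and I handed the job in at about 31 s.

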